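Line the drip reservoir, then unlatch the slide cassette and hold it over to drain

TASK

The slide cassette has finished washing and is to drip off over the reservoir: first drop the loose white liner into the steel reservoir of the same shape so that it sits level with its shoulder on the reservoir's rim all round, and let go of it. Then pinch the cassette's two side catches together between the fingers so that both let go of the wash dock, lift the cassette straight out, and finish while holding it pinched, upright and still, a few centimetres clear above the middle of the liner. Leave the stain bottle, the slide box and the timer as they stand.

Things in the scene. Friction and masses are not known exactly. Their poses are not given: they have to be found in the camera images.
- liner_mid (a point): Centre of the loose white liner, a stepped open trough 114 (x) x 62 (y) x 50 mm, upright, 60 g; this point is 25 mm above its underside; z up, x along its length. Basin: walls upright, 4 mm thick, from 22 mm up to the rim at 50 mm; grip it across its 62 mm width there. Below it a narrower trough, outside 102 x 50 mm, tapering to 94 x 42 mm at the underside. The step between is its shoulder.
- reservoir: Steel reservoir, loose on the bench, 400 g, the same shape and size as the liner (basin 106 x 54 mm inside, rim 50 mm up); origin at the centre of its underside, x along its length. The liner's trough drops into its basin with 2 mm play a side, either way round; nested, the liner's shoulder is on its rim, the liner's underside 28 mm above its own, the liner's rim 78 mm above the bench.
- wash_dock: Wash dock fixed to the bench: white box 100 (x) x 96 (y) x 64 mm high with a steel deck, dial and rocker on its -x face; a short thin spout on its +y side below the deck. Origin at the centre of its underside. Pocket 49 x 45 mm in the middle of the deck, floor 8 mm up, where the cassette stands. Lips along the pocket's two y sides, undersides 58 mm up, hold the catches' teeth down.
- cassette_mid (a point): Centre of the slide cassette, an upright white rack 46 (x) x 42 (y) x 96 mm with eight glass slides, about 180 g, locked in the dock's pocket; this point is 48 mm above its underside, 56 mm above the bench while docked; its top is then 104 mm up. z up; x, y as the dock's. A sprung catch with a ribbed grey pad is on its +y and on its -y face; it cannot be pulled out before both are in over 3.5 mm.
- pad_l (a point): Centre of the outer face of the catch pad on the cassette's +y face: 14 mm wide (along x), 22 mm tall, 74 to 96 mm above the bench while docked, all above the dock's 64 mm deck. It stands 5.5 mm proud of the face (53 mm over both pads); pinched home it is flush with it (42 mm across both faces) and the fingers bear on the rack itself.
- pad_r (a point): Centre of the outer face of the catch pad on the cassette's -y face, the mirror image of the other
- catch_l (a joint): travel of the catch on the cassette's +y face, m: 0 out (locked), 0.0055 pushed in flush (free); spring, about 2 N at first, 5 N flush; springs back when let go
- catch_r (a joint): travel of the catch on the cassette's -y face, the same
- stain_bottle: brown bottle with black cap, 47 mm across, 116 mm tall, upright on the bench; bystander, leave alone; origin at the centre of its underside
- slide_box: flat green box with lid, 99 x 68 x 32 mm; bystander, leave alone; origin at the centre of its underside
- timer: small timer 66 x 66 x 18 mm lying on the bench; bystander, leave alone; origin at the centre of its underside

How it is judged:
By the outcome, as a careful person would: the job done as asked, in the order asked, and still so for the second after the job is handed in, while the arm keeps its last pose, push and grip.
It also fails if it takes over 67 s, if anything falls off the work surface, if the arm or the gripper's body presses on something with over 40 N, if the wrist force passes 120 N, or if a joint passes its speed limit or range.

ROBOT

A 6-joint arm with a two-finger parallel gripper is mounted at the origin on a cart in front of the work surface, level with it; the furniture and walls round the work are solid. World frame = base frame: x ahead of the robot, y to its left, z up, the work surface at z = 0. Lengths are in m, angles in rad, forces in N, time in s.
With the tool pointing down it reaches from about 0.3 to 0.875 m from the base axis. Payload 4.2 kg.
Tool frame: the origin (TCP) lies on the centre line of the jaws, within the pads' length; the fingertips stand 25 mm ahead of it and the grasp point (between the pads) lies 6 mm ahead of it; z points along the fingers, y is the line along which they close (so a half turn about z gives the same grasp; the last joint's range is limited). The gripper opens to 85 mm and grips with 20 to 120 N. Pads are 22 mm wide; open, the fingers measure 114 mm over their backs; the gripper's body (76 mm by 85 mm) begins 54 mm behind the grasp point. The pads swing forward as they close: fully open they stand 13 mm farther back than shut.
Start: joints at [-1.153, 0.32, 1.565, -0, 1.257, -0.02], TCP at [0.244, -0.521, 0.221] pointing down, gripper open.
Joint ranges: [-3.11, 3.11], [-0.84, 2.01], [0.21, 2.61], [-1.34, 4.49], [0.05, 2.63], [-2.56, 2.56]. Speed limits (rad/s): [2.57, 2.57, 3.14, 3.14, 3.14, 3.14].

INTERFACE

Orientations are given as a rotation vector (axis times angle).
In Python, from bench import ctrl, get_image gives the robot as it stands.
- The arm moves only by the tool send_rows, never from a script. Its argument "deltas" is text: rows parted by semicolons, each of 7 numbers parted by spaces: the shift along the tool's x, y, z in cm, then the turn, a rotation vector about the tool's x, y, z in degrees, then the finger opening in cm, from 0 to 8.54. In form: x y z wx wy wz jaw; .... A call has 1 to 10 rows; each row is the pose to reach, as a shift and turn from the pose commanded when the call began, along the tool's axes at that moment; what a row does not reach only later rows make up. A row lasts 1/10 s, in which the tool goes at most 50 mm and 8.59 degrees, less where a joint would pass 70% of its speed; a pose out of reach is approached as far as the arm can. A call with a gripper value outside its range is refused whole. The fingers move at their own pace and stop on an object; "newtons" is the grip in N (left out, the last holds). Time passes only in rows, so rows that repeat a pose let the fingers close. It gives the time, the measured TCP pose, the force, the opening and the grip force at its end, in the units of the state.
- ctrl.state(): the state, without advancing time (a new reading comes with each control period).
- get_image(name): name is "scene" or "top"; returns a dict with "image" (420x560x3 uint8, red, green, blue), "mtx" (3x3 intrinsics, pixels), "eye" and "attitude" of the camera in the world. Camera axes: x right, y up, looking along -z (the intrinsics and any distortion apply to the point x, -y, -z); pixel columns grow to the right and rows downward; lengths in m; the calibration is good to about 2 mm. A picture is of the moment at which its call begins. There is no depth.
- ctrl.finish_job(): hands the job in; it is judged then, once.
The state is a dict: "time": time; "qpos": joint angles; "dq": joint speeds; "joint_efforts": joint torques, N m; "eef_pos": TCP position; "tool_rot": TCP orientation; "force": force on the tool from outside, world axes, zero at the start; "moment": the same for the moment, N m; "finger_gap": finger opening in m; "grip_force": force on a finger pad.
Only numpy, scipy, OpenCV 4.12 (cv2) and the standard library are available. Lean on these libraries where they do the work, as an engineer would, in place of code of your own. Each camera call takes 0.05 s, during which the arm holds its last target. There are 200 camera calls.

## Working session

There is one attempt and no reset: what is moved stays moved. The work goes in short steps, Python scripts to look and compute and a tool call to move; the robot and the scene stay as the last step left them, time stands still between calls to the robot, and variables do not carry over. Pictures are saved under pics/ and viewed, at most 10 in all, crops included, and the job is handed in when it is done.

Besides the shell and the picture viewer there is one more tool, called after "Call:" in YAML: its name, and indented under it one key for each argument. send_rows: Moves the arm, as the interface text tells. Its arguments: {"type":"object","properties":{"deltas":{"type":"string"},"newtons":{"type":"number"}},"required":["deltas"]}

```bash
mkdir -p pics; cat > h.py <<'E'
import numpy as np, cv2, pickle
from bench import ctrl, get_image
def snap(n,tag):
    d=get_image(n); cv2.imwrite(f'pics/{tag}.png',cv2.cvtColor(d['image'],cv2.COLOR_RGB2BGR)); pickle.dump(d,open(f'pics/{tag}.pkl','wb')); return d
def R(d):
    a=np.array(d['attitude'],float)
    if a.shape==(3,3): return a
    return cv2.Rodrigues(a)[0]
def ray(d,u,v):
    K=np.array(d['mtx']); p=np.linalg.solve(K,[u,v,1]); return R(d)@np.array([p[0],-p[1],-p[2]])
def onz(d,u,v,z):
    r=ray(d,u,v); e=np.array(d['eye']); return e+r*(z-e[2])/r[2]
def proj(d,P):
    c=R(d).T@(np.array(P)-np.array(d['eye'])); p=np.array(d['mtx'])@np.array([c[0],-c[1],-c[2]]); return p[:2]/p[2]
E
python3 - <<'E'
from h import *
for n in('top','scene'):
    d=snap(n,n+'0'); print({k:v for k,v in d.items() if k!='image'})
print(ctrl.state())
E
```

```text
{'mtx': array([[433.89048311,   0.        , 281.11496342],
       [  0.        , 433.89048311, 201.44217273],
       [  0.        ,   0.        ,   1.        ]]), 'eye': array([ 0.42177678, -0.05404321,  0.95878343]), 'attitude': array([ 0.10835969, -0.14500764, -1.56648584])}
{'mtx': array([[462.9392434 ,   0.        , 281.84096682],
       [  0.        , 462.9392434 , 202.58347475],
       [  0.        ,   0.        ,   1.        ]]), 'eye': array([-0.01621637,  0.5270661 ,  0.65063613]), 'attitude': array([ 0.47528397, -1.10601599, -2.1527405 ])}
{'time': 0.1, 'qpos': array([-1.15300216e+00,  3.20223961e-01,  1.56556017e+00,  2.05296728e-05,
        1.25741794e+00, -1.99943847e-02]), 'dq': array([ 0.00134685, -0.0017741 , -0.00332409, -0.00195919,  0.00054936,
       -0.00037003]), 'joint_efforts': array([ 1.85667136e-04, -4.16408694e+01, -2.34703803e+01,  1.24135315e-07,
        4.92235340e-03,  3.94126153e-05]), 'eef_pos': array([ 0.2435907 , -0.52035623,  0.22036744]), 'tool_rot': array([-3.06508678e+00, -6.81844992e-01,  4.69221270e-04]), 'force': array([-0.5538054 ,  0.55254763, -0.02637561]), 'moment': array([0.00472617, 0.03976072, 0.01581486]), 'grip_force': 0.0, 'finger_gap': 0.08519604110973152}
```

View pics/top0.png

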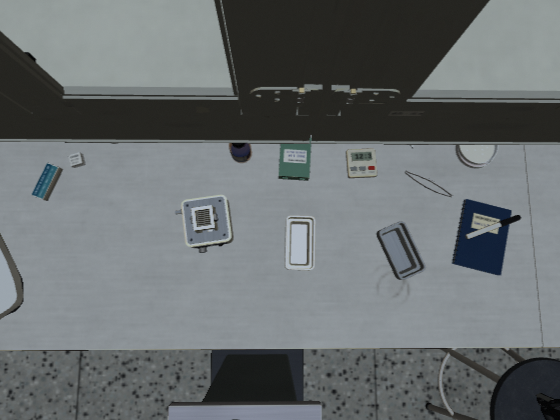

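View pics/scene0.png

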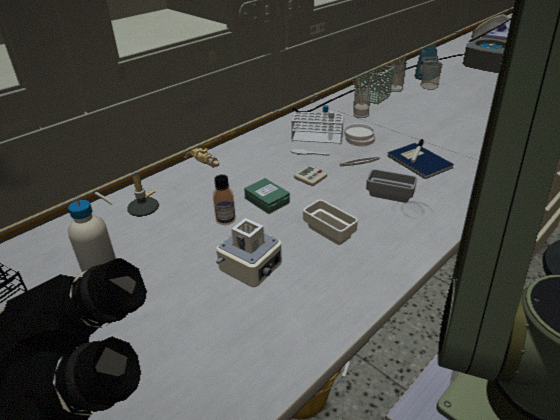

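The top view shows the dock near (207,220), the liner near (300,243) and the reservoir near (400,250), which is turned. I'll enlarge those.

```bash
python3 - <<'E'
import cv2,numpy as np
t=cv2.imread('pics/top0.png')
a=cv2.resize(t[180:290,165:265],None,fx=4,fy=4,interpolation=cv2.INTER_CUBIC)
b=cv2.resize(t[200:310,270:350],None,fx=4,fy=4,interpolation=cv2.INTER_CUBIC)[:, :200*2]
c=cv2.resize(t[205:300,360:440],None,fx=4,fy=4,interpolation=cv2.INTER_CUBIC)
# grid montage at 4x: dock crop from (165,180), then res crop
m=np.zeros((440,720,3),np.uint8); m[:440,:400]=a; m[:380,400:720]=c
cv2.imwrite('pics/c1.png',m)
s=cv2.imread('pics/scene0.png')
cv2.imwrite('pics/c2.png',np.hstack([cv2.resize(s[185:305,200:390],None,fx=4,fy=4,interpolation=cv2.INTER_CUBIC)]))
cv2.imwrite('pics/c3.png',b)
from h import *
d=pickle.load(open('pics/top0.pkl','rb'))
for u,v,z in [(287,217,.05),(315,217,.05),(314,269,.05),(287,269,.05),(377,234,.05),(404,222,.05),(423,267,.05),(398,278,.05),(204,217,.104)]: print(u,v,onz(d,u,v,z).round(4))
E
```

```text
287 217 [ 0.5365 -0.0878  0.05  ]
315 217 [ 0.5366 -0.147   0.05  ]
314 269 [ 0.4279 -0.1434  0.05  ]
287 269 [ 0.428  -0.0874  0.05  ]
377 234 [ 0.5007 -0.2775  0.05  ]
404 222 [ 0.5262 -0.336   0.05  ]
423 267 [ 0.4318 -0.3715  0.05  ]
398 278 [ 0.4093 -0.3179  0.05  ]
204 217 [0.5294 0.0784 0.104 ]
```

View pics/c1.png

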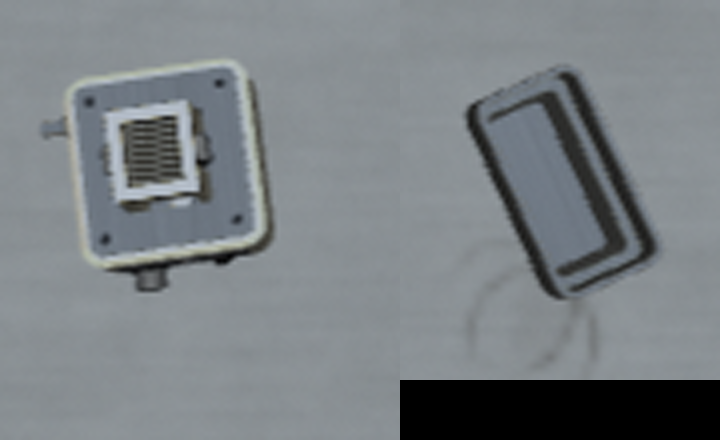

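View pics/c3.png

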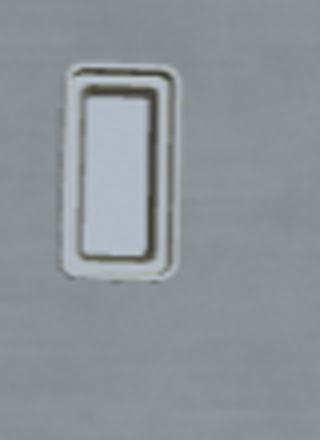

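View pics/c2.png

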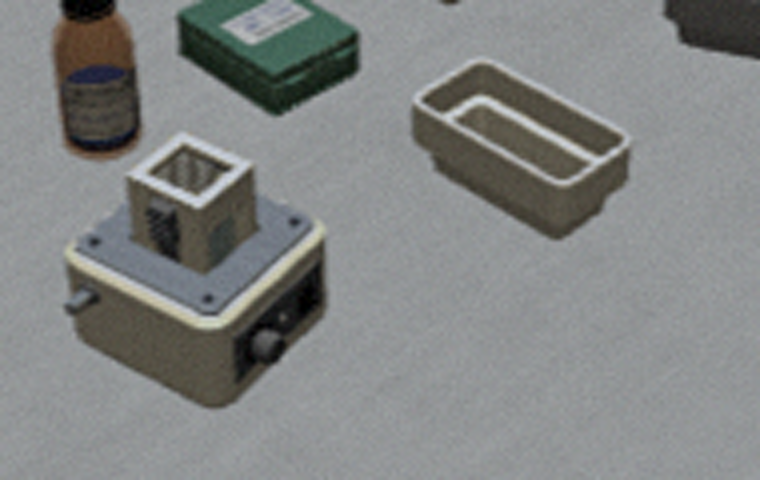

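The reservoir is turned about 20°, the liner about -1° and the dock a few degrees. I'll refine all of them by fitting wireframes to the image gradients in both views.

```bash
cat > fit.py <<'E'
from h import *
from scipy.optimize import minimize
def rect(L,W,z,n=60):
    c=np.array([[1,1],[1,-1],[-1,-1],[-1,1],[1,1]])*[L/2,W/2]
    P=[]
    for a,b in zip(c[:-1],c[1:]):
        t=np.linspace(.1,.9,n)[:,None]; P.append(a+(b-a)*t)
    P=np.vstack(P); return np.c_[P,np.full(len(P),z)]
TROUGH=np.vstack([rect(.114,.062,.05),rect(.114,.062,.05),rect(.106,.054,.05),rect(.094,.042,.022)])
DOCK=rect(.100,.096,.064)
CAS=rect(.046,.042,.104)
def gmag(d):
    g=cv2.GaussianBlur(cv2.cvtColor(d['image'],cv2.COLOR_RGB2GRAY).astype(np.float32),(0,0),1.0)
    return np.hypot(cv2.Sobel(g,5,1,0),cv2.Sobel(g,5,0,1))
def projm(d,P):
    c=(P-np.array(d['eye']))@R(d); u=(np.c_[c[:,0],-c[:,1],-c[:,2]])@np.array(d['mtx']).T; return (u[:,:2]/u[:,2:]).astype(np.float32)
def fit(ds,M,p0,z0=0,win=(.012,.012,.12)):
    G=[gmag(d) for d in ds]
    def f(p):
        c,s=np.cos(p[2]),np.sin(p[2]); Q=np.c_[M[:,:2]@np.array([[c,s],[-s,c]])+p[:2],M[:,2]+z0]; r=0
        for d,g in zip(ds,G):
            m=projm(d,Q); v=cv2.remap(g,m[:,:1],m[:,1:],cv2.INTER_LINEAR); r-=np.minimum(v,150).mean()
        return r
    best=min(([p0[0]+a,p0[1]+b,p0[2]+c] for a in np.linspace(-win[0],win[0],13) for b in np.linspace(-win[1],win[1],13) for c in np.linspace(-win[2],win[2],9)),key=f)
    S=np.array(best)+np.array([[0,0,0],[.002,0,0],[0,.002,0],[0,0,.02]])
    o=minimize(f,best,method='Nelder-Mead',options=dict(initial_simplex=S,xatol=1e-5,fatol=1e-3)); return o.x.round(4),round(o.fun,1)
E
python3 - <<'E'
from fit import *
t,s=[pickle.load(open(f'pics/{n}0.pkl','rb')) for n in('top','scene')]
for nm,M,p in [('liner',TROUGH,(.482,-.116,-.02)),('res',TROUGH,(.467,-.326,.37)),('dock',DOCK,(.52,.08,.1)),('cas',CAS,(.53,.078,.1))]:
    for ds in ([t],[s],[t,s]): print(nm,fit(ds,M,p))
E
```

```text
liner (array([ 0.4816, -0.1145,  0.0069]), np.float64(-81.6))
liner (array([ 0.4783, -0.1101, -0.052 ]), np.float64(-118.9))
liner (array([ 0.4799, -0.1111, -0.0195]), np.float64(-185.3))
res (array([ 0.468 , -0.3283,  0.4039]), np.float64(-117.6))
res (array([ 0.463 , -0.3232,  0.4092]), np.float64(-101.8))
res (array([ 0.467 , -0.3287,  0.4067]), np.float64(-206.3))
dock (array([0.5225, 0.0805, 0.1456]), np.float64(-122.7))
dock (array([0.5188, 0.0882, 0.1448]), np.float64(-123.4))
dock (array([0.523 , 0.0797, 0.1542]), np.float64(-227.3))
cas (array([0.5294, 0.0813, 0.1642]), np.float64(-149.8))
cas (array([0.522 , 0.0862, 0.1156]), np.float64(-126.5))
cas (array([0.5286, 0.0818, 0.1673]), np.float64(-269.0))
```

```bash
cat > go.py <<'E'
from h import *
import sys
def go(x,y,z,yaw,s=None):
    s=s or ctrl.state(); Rt=cv2.Rodrigues(np.array(s['tool_rot']))[0]
    c,k=np.cos(yaw),np.sin(yaw); Rd=np.array([[c,k,0],[k,-c,0],[0,0,-1.]])
    sh=Rt.T@(np.array([x,y,z])-s['eef_pos'])*100; w=np.degrees(cv2.Rodrigues(Rt.T@Rd)[0].ravel())
    print('cm',sh.round(2),'deg',w.round(2)); 
if __name__=='__main__': go(*map(float,sys.argv[1:5]))
E
python3 go.py .480 -.1125 .20 -.02
python3 - <<'E'
from fit import *
t,s=[pickle.load(open(f'pics/{n}0.pkl','rb')) for n in('top','scene')]
M=np.vstack([DOCK,CAS])
for ds in ([t],[s],[t,s]): print(fit(ds,M,(.523,.08,.14)))
E
```

```text
cm [ 38.7  -26.91   2.08] deg [-9.000e-02  2.000e-02  2.623e+01]
(array([0.5291, 0.0816, 0.1462]), np.float64(-128.0))
(array([0.522 , 0.0863, 0.1281]), np.float64(-122.2))
(array([0.5228, 0.08  , 0.1524]), np.float64(-236.6))
```

Call:
send_rows:
  deltas: "2 -1.4 0 0 0 2 8.5; 6 -4.2 0.2 0 0 4 8.5; 10 -7 0.5 0 0 7 8.5; 14 -9.8 0.7 0 0 10 8.5; 18 -12.6 1 0 0 13 8.5; 22 -15.4 1.2 0 0 16 8.5; 26 -18.2 1.4 0 0 19 8.5; 30 -21 1.7 0 0 22 8.5; 34 -23.8 2 0 0 24.5 8.5; 37 -26 2.1 0 0 26.2 8.5"

```text
time: 1.1
eef_pos: [0.4692, -0.1259, 0.1996]
tool_rot: [-3.141, 0.031, 0.001]
force: [0.7, -1.1, -0.4]
finger_gap: 0.0852
grip_force: 0.0
```

```bash
python3 go.py .480 -.1125 .12 -.02
```

```text
cm [ 1.05 -1.36  7.96] deg [-0.03  0.04  0.03]
```

Call:
send_rows:
  deltas: "0.5 -0.7 2 0 0 0 8.5; 1 -1.3 5 0 0 0 8.5; 1 -1.35 8 0 0 0 8.5; 1 -1.35 10 0 0 0 8.5; 1 -1.35 10.5 0 0 0 8.5"

```text
time: 1.6
eef_pos: [0.477, -0.1145, 0.0927]
tool_rot: [-3.14, 0.03, 0.009]
force: [-0.2, -0.0, 0.3]
finger_gap: 0.085
grip_force: 0.0
```

```bash
python3 - <<'E'
from h import *
import pickle
s=snap('scene','s1'); t=snap('top','t1')
u,v=proj(s,[.48,-.11,.06]).astype(int)
a=cv2.cvtColor(s['image'],cv2.COLOR_RGB2BGR)[v-75:v+55,u-65:u+65]
u,v=proj(t,[.48,-.11,.06]).astype(int); b=cv2.cvtColor(t['image'],cv2.COLOR_RGB2BGR)[v-65:v+65,u-65:u+65]
cv2.imwrite('pics/c4.png',cv2.resize(np.hstack([a,b]),None,fx=3,fy=3,interpolation=cv2.INTER_CUBIC)); print(ctrl.state()['eef_pos'])
E
```

```text
[ 0.47853715 -0.115078    0.09457635]
```

View pics/c4.png

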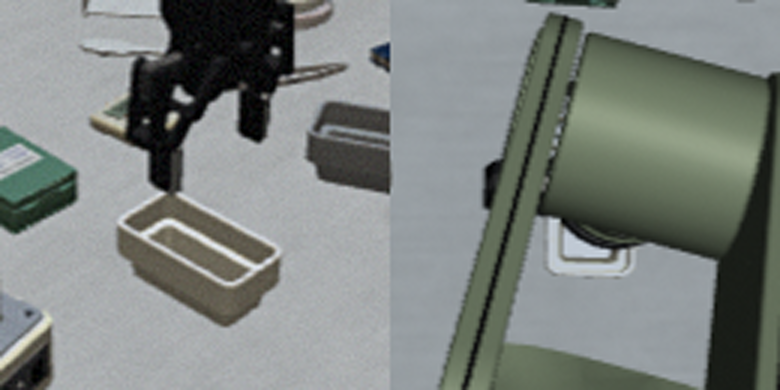

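```bash
python3 go.py .480 -.113 .048 -.02; python3 - <<'E'
from h import *
s=pickle.load(open('pics/s1.pkl','rb'));e=ctrl.state()['eef_pos']
u0,v0=proj(s,[.48,-.11,.06]).astype(int)
for z in(.07,.083): print(z,(proj(s,[.4785,-.115+.0425,z])-[u0-65,v0-75])*3,(proj(s,[.4785,-.115-.0425,z])-[u0-65,v0-75])*3)
E
```

```text
cm [ 0.15 -0.21  4.66] deg [-0.02  0.09  0.03]
0.07 [164.12656869 239.21050657] [240.06736989 188.19740455]
0.083 [164.62794444 224.13553379] [241.10817534 173.47629778]
```

```bash
python3 - <<'E'
from h import *
s=get_image('scene'); cv2.imwrite('pics/s2.png',cv2.cvtColor(s['image'],cv2.COLOR_RGB2BGR))
u0,v0=proj(s,[.48,-.11,.06]).astype(int)
f=lambda P:((proj(s,P)-[u0-65,v0-75])*3).round()
for P in [(.537,-.08,.05),(.537,-.142,.05),(.423,-.142,.05),(.423,-.08,.05),(.48,-.08,.05),(.4785,-.115,.15),(.4785,-.0725,.11),(.4785,-.1575,.11),(.4785,-.115,.2)]: print(P,f(P))
print(ctrl.state()['eef_pos'],ctrl.state()['finger_gap'])
# dark mask crop
g=cv2.cvtColor(s['image'],cv2.COLOR_RGB2GRAY)[v0-75:v0+55,u0-65:u0+65]
m=g<45
for r in range(30,75,3): print(r*3,''.join('#' if x else '.' for x in m[r,35:105]))
E
```

```text
(0.537, -0.08, 0.05) [109. 224.]
(0.537, -0.142, 0.05) [165. 189.]
(0.423, -0.142, 0.05) [287. 251.]
(0.423, -0.08, 0.05) [232. 291.]
(0.48, -0.08, 0.05) [169. 256.]
(0.4785, -0.115, 0.15) [208. 118.]
(0.4785, -0.0725, 0.11) [166. 192.]
(0.4785, -0.1575, 0.11) [243. 142.]
(0.4785, -0.115, 0.2) [211.  53.]
[ 0.47928019 -0.11530182  0.09550329] 0.08498920927011355
90 ........##############......##########.......#######..................
99 ........################.....#####...........#########................
108 .......##############....#######.............#########................
117 ........####...#####....#####................########.................
126 .......#############..#####..................########.................
135 .......##################........................###..................
144 ............#############.............................................
153 ...............#######................................................
162 ...............#######................................................
171 ...............######...#.............................................
180 ................######..#.............................................
189 ......................................................................
198 ......................................................................
207 ......................................................................
216 ......................................................................
```

Call:
send_rows:
  deltas: "0.1 -0.2 1 0 0 0 8.5; 0.1 -0.2 2 0 0 0 8.5; 0.1 -0.2 3 0 0 0 8.5; 0.1 -0.2 3 0 0 0 8.5; 0.1 -0.2 3 0 0 0 8.5"

```text
time: 2.25
eef_pos: [0.4798, -0.1132, 0.0648]
tool_rot: [-3.141, 0.031, 0.001]
force: [-0.2, 0.4, 0.1]
finger_gap: 0.0851
grip_force: 0.0
```

```bash
python3 - <<'E'
from h import *
s=snap('scene','s3')
u0,v0=proj(s,[.48,-.11,.06]).astype(int)
a=cv2.cvtColor(s['image'],cv2.COLOR_RGB2BGR)[v0-75:v0+45,u0-70:u0+70]
cv2.imwrite('pics/c5.png',cv2.resize(a,None,fx=5,fy=5,interpolation=cv2.INTER_CUBIC)); st=ctrl.state(); print(st['eef_pos'],st['force'])
f=lambda P:((proj(s,P)-[u0-70,v0-75])*5).round()
e=st['eef_pos']
for dy in(.0425,-.0425):
  for dz in(0,.012,.025): print(dy,dz,f(e+[0,dy,-dz]))
E
```

```text
[ 0.48008875 -0.11323848  0.06511163] [ 0.26691105 -0.56925439  0.04072251]
0.0425 0 [293. 408.]
0.0425 0.012 [292. 431.]
0.0425 0.025 [291. 455.]
-0.0425 0 [419. 323.]
-0.0425 0.012 [418. 345.]
-0.0425 0.025 [416. 369.]
```

View pics/c5.png

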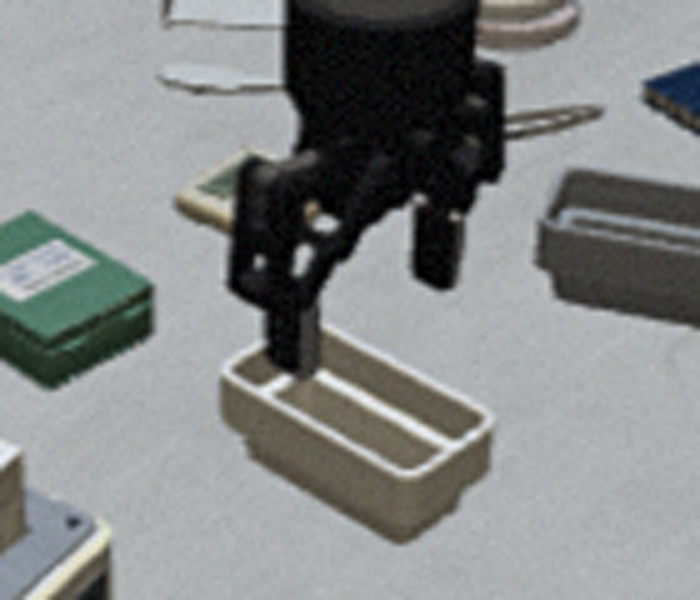

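The open tips show about 11 px above where the tool pose puts them. I'll use the top view, where parallax is negligible, to tell a height offset from a sideways one.

```bash
python3 - <<'E'
from h import *
t=pickle.load(open('pics/t1.pkl','rb'))
u0,v0=proj(t,[.48,-.11,.06]).astype(int)
g=cv2.cvtColor(t['image'],cv2.COLOR_RGB2GRAY)
print(u0,v0)
for v in range(v0-20,v0+10,2): print(v,g[v,u0-40:u0-20])
for uv in [(u0-65+94/3,v0-65+185/3),(u0-65+94/3,v0-65+160/3),(u0-65+94/3,v0-65+210/3)]:
  for z in(.12,.16): print(np.round(uv),z,onz(t,*uv,z).round(4))
E
```

```text
298 243
223 [152 152 153 153 153 155 154 154 155 156 155 155 156 127  62  80  92 105
 105 104]
225 [155 156 156 156 156 156 156 156 156 156 157 157 142  96  65  84 103 105
 105 104]
227 [157 158 157 156 157 156 157 157 155 156 157 156 126  64  85  95 105 105
 105 104]
229 [155 155 154 155 154 154 154 154 154 154 154 139  93  61  89 104 104 104
 105  94]
231 [154 155 156 156 157 155 153 153 152 128  81  66  35  70  99 105 104 105
 104  79]
233 [154 153 154 154 155 154 128  54   4  13  21  25  54  94 105 105 104 104
  88  39]
235 [156 157 157 157 157 142  88   6   6  15  25  38  75 101 104 103 104 104
  79  19]
237 [156 154 154 156 156 141  85  18  18  35  45  57  93 105 104 104 104  82
  23  48]
239 [155 155 154 155 155 143  88  25  27  34  54  77 102 105 105 105  95  59
  20  67]
241 [154 153 154 153 154 130  56  17  16  21  60  97 104 104 105 104  83  23
  47  89]
243 [154 155 155 154 153 129  57  15   9  46  90 103 104 106 105  94  57  21
  69 105]
245 [156 156 156 155 154 131  55   6  21  64  99 105 104 104 104  82  23  46
  91 105]
247 [156 154 155 156 153 142 105  62  51  91 104 103 104 104  94  58  22  68
 105 105]
249 [154 153 152 153 154 154 153 131  87 102 105 104 105 105  80  11  48  89
 105 104]
251 [154 153 154 153 153 153 141 107  95 106 105 104 104  94  57  21  68 105
 104 104]
[264. 240.] 0.12 [ 0.4835 -0.0413  0.12  ]
[264. 240.] 0.16 [ 0.4806 -0.0419  0.16  ]
[264. 231.] 0.12 [ 0.4996 -0.0412  0.12  ]
[264. 231.] 0.16 [ 0.4959 -0.0418  0.16  ]
[264. 248.] 0.12 [ 0.4675 -0.0413  0.12  ]
[264. 248.] 0.16 [ 0.4653 -0.0419  0.16  ]
```

Call:
send_rows:
  deltas: "0 0 0.6 0 0 0 8.5; 0 0 1.2 0 0 0 8.5; 0 0 1.7 0 0 0 8.5; 0 0 1.7 0 0 0 8.5; 0 0 1.7 0 0 0 8.5"

```text
time: 2.8
eef_pos: [0.4799, -0.1132, 0.0479]
tool_rot: [3.141, -0.031, -0.001]
force: [0.2, 0.3, 0.3]
finger_gap: 0.0847
grip_force: 0.0
```

```bash
python3 - <<'E'
from h import *
s=snap('scene','s4')
u0,v0=proj(s,[.48,-.11,.06]).astype(int)
a=cv2.cvtColor(s['image'],cv2.COLOR_RGB2BGR)[v0-65:v0+45,u0-60:u0+60]
cv2.imwrite('pics/c6.png',cv2.resize(a,None,fx=5,fy=5,interpolation=cv2.INTER_CUBIC)); st=ctrl.state(); print(st['eef_pos'],st['force'])
E
```

```text
[ 0.48004214 -0.11319391  0.04809296] [ 0.55117643 -1.27029137  0.81010264]
```

View pics/c6.png

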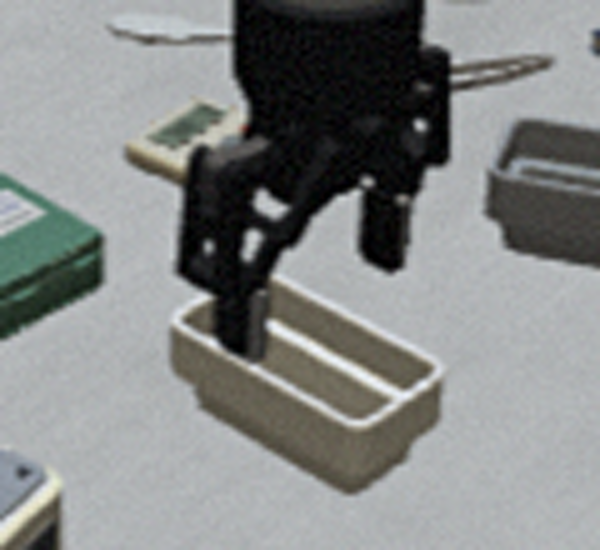

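Call:
send_rows:
  deltas: "0 0 0.4 0 0 0 8.5; 0 0 0.8 0 0 0 8.5; 0 0 1.2 0 0 0 8.5; 0 0 1.6 0 0 0 8.5; 0 0 2 0 0 0 8.5; 0 0 2.4 0 0 0 8.5; 0 0 2.6 0 0 0 8.5; 0 0 2.6 0 0 0 8.5"

```text
time: 3.65
eef_pos: [0.4797, -0.1131, 0.0217]
tool_rot: [-3.141, 0.031, 0.001]
force: [0.6, -0.4, 0.2]
finger_gap: 0.0853
grip_force: 0.0
```

```bash
python3 - <<'E'
from h import *
s=snap('scene','s5')
u0,v0=proj(s,[.48,-.11,.06]).astype(int)
a=cv2.cvtColor(s['image'],cv2.COLOR_RGB2BGR)[v0-65:v0+45,u0-60:u0+60]
cv2.imwrite('pics/c7.png',cv2.resize(a,None,fx=5,fy=5,interpolation=cv2.INTER_CUBIC)); st=ctrl.state(); print(st['eef_pos'],st['force'])
E
```

```text
[ 0.47989873 -0.11315294  0.02196921] [-0.61456098  0.3018487  -0.58246934]
```

View pics/c7.png

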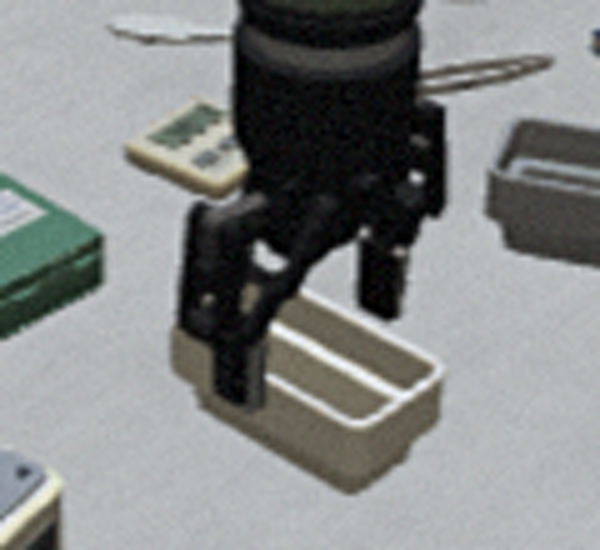

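The fingers stand outside both long walls, with the tips about 1 cm below the rim. I'll go down a little more and close.

Call:
send_rows:
  deltas: "0 0 0.4 0 0 0 8.5; 0 0 0.6 0 0 0 7; 0 0 0.6 0 0 0 6; 0 0 0.6 0 0 0 5.5; 0 0 0.6 0 0 0 5.5; 0 0 0.6 0 0 0 5.5; 0 0 0.6 0 0 0 5.5; 0 0 0.6 0 0 0 5.5"
  newtons: 25

```text
time: 4.5
eef_pos: [0.4799, -0.1132, 0.0161]
tool_rot: [3.141, -0.031, 0.0]
force: [-0.0, 0.6, 0.1]
finger_gap: 0.0611
grip_force: 28.0
```

Call:
send_rows:
  deltas: "0 0 -0.5 0 0 0 5.5; 0 0 -1.5 0 0 0 5.5; 0 0 -3 0 0 0 5.5; 0 0 -5 0 0 0 5.5; 0 0 -7 0 0 0 5.5; 0 0 -8.5 0 0 0 5.5; 0 0 -9 0 0 0 5.5; 0 0 -9 0 0 0 5.5"

```text
time: 5.3
eef_pos: [0.4804, -0.1133, 0.1071]
tool_rot: [3.141, -0.031, 0.003]
force: [0.3, 0.6, -0.9]
finger_gap: 0.0612
grip_force: 28.0
```

```bash
python3 - <<'E'
from fit import *
s=snap('scene','s6'); st=ctrl.state(); e=st['eef_pos']; print(e,st['finger_gap'],st['grip_force'])
p=(e[0],e[1],-.02)
for z in(.08,.085,.09,.095): print(z,fit([s],TROUGH,p,z))
E
python3 go.py .467 -.327 .106 .405
```

```text
[ 0.47984732 -0.11314796  0.10630949] 0.06139967694683448 28.02099108695984
0.08 (array([ 0.4874, -0.1246, -0.1204]), np.float64(-103.3))
0.085 (array([ 0.4929, -0.1194,  0.1531]), np.float64(-104.0))
0.09 (array([ 0.4959, -0.1122,  0.1651]), np.float64(-109.5))
0.095 (array([ 0.4908, -0.1061,  0.1625]), np.float64(-108.2))
cm [-0.87 21.41  0.03] deg [ 2.000e-02 -2.000e-02 -2.432e+01]
```

Call:
send_rows:
  deltas: "0 1.5 0 0 0 -2 5.5; -0.1 4 0 0 0 -5 5.5; -0.2 7 0 0 0 -8 5.5; -0.4 10 0 0 0 -12 5.5; -0.5 13 0 0 0 -15 5.5; -0.6 16 0 0 0 -18 5.5; -0.8 19 0 0 0 -21 5.5; -0.9 21 0 0 0 -24 5.5; -0.95 21.4 0 0 0 -24.3 5.5; -0.95 21.4 0 0 0 -24.3 5.5"

```text
time: 6.35
eef_pos: [0.4656, -0.3267, 0.1051]
tool_rot: [-3.076, -0.628, 0.002]
force: [-0.5, 0.1, -1.1]
finger_gap: 0.0615
grip_force: 28.0
```

```bash
python3 go.py .466 -.327 .070 .405
```

```text
cm [0.02 0.05 3.51] deg [-0.12  0.05 -0.14]
```

Call:
send_rows:
  deltas: "0 0 1 0 0 -0.1 5.5; 0 0.05 2 0 0 -0.1 5.5; 0 0.05 2.7 0 0 -0.1 5.5; 0 0.05 3.2 0 0 -0.1 5.5; 0 0.05 3.7 0 0 -0.1 5.5; 0 0.05 4.1 0 0 -0.1 5.5; 0 0.05 4.5 0 0 -0.1 5.5; 0 0.05 4.5 0 0 -0.1 5.5"

```text
time: 7.15
eef_pos: [0.4663, -0.3272, 0.0606]
tool_rot: [-3.076, -0.634, 0.001]
force: [-0.1, -0.4, -0.6]
finger_gap: 0.0616
grip_force: 28.0
```

Call:
send_rows:
  deltas: "0 0 0.3 0 0 0 5.5; 0 0 0.6 0 0 0 5.5; 0 0 0.8 0 0 0 5.5; 0 0 1 0 0 0 5.5; 0 0 1.2 0 0 0 5.5; 0 0 1.4 0 0 0 5.5; 0 0 1.4 0 0 0 5.5"

```text
time: 7.85
eef_pos: [0.4661, -0.3276, 0.047]
tool_rot: [3.077, 0.634, -0.001]
force: [-3.0, -2.3, 1.6]
finger_gap: 0.0617
grip_force: 28.3
```

```bash
python3 - <<'E'
from h import *
s=snap('scene','s7'); t=snap('top','t7')
c=[]
for d,w in((s,60),(t,60)):
    u,v=proj(d,[.467,-.327,.05]).astype(int); c.append(cv2.cvtColor(d['image'],cv2.COLOR_RGB2BGR)[v-70:v+60,u-w:u+w])
cv2.imwrite('pics/c8.png',cv2.resize(np.hstack(c),None,fx=3.3,fy=3.3,interpolation=cv2.INTER_CUBIC))
st=ctrl.state(); print(st['eef_pos'],st['force'],st['moment'],st['grip_force'])
E
```

```text
[ 0.4661449  -0.32751384  0.04704274] [-3.12013506 -1.66836628  1.44172938] [-0.21900935  0.44368871 -0.02256819] 28.224758505821228
```

Call:
send_rows:
  deltas: "-0.1 0 0 0 0 0 5.5; -0.1 0 0.1 0 0 0 5.5; -0.1 0 0.2 0 0 0 5.5; -0.1 0 0.3 0 0 0 5.5; -0.1 0 0.35 0 0 0 5.5; -0.1 0 0.35 0 0 0 5.5"

```text
time: 8.55
eef_pos: [0.4657, -0.3281, 0.044]
tool_rot: [3.076, 0.634, 0.0]
force: [-2.2, -2.0, 4.2]
finger_gap: 0.0613
grip_force: 28.5
```

Call:
send_rows:
  deltas: "0 0 0 0 0 0 6.5; 0 0 0 0 0 0 7; 0 0 0 0 0 0 8; 0 0 0 0 0 0 8.5; 0 0 0 0 0 0 8.5; 0 0 -2 0 0 0 8.5; 0 0 -5 0 0 0 8.5; 0 0 -9 0 0 0 8.5; 0 0 -13 0 0 0 8.5; 0 0 -14 0 0 0 8.5"

```text
time: 9.55
eef_pos: [0.4676, -0.3292, 0.1885]
tool_rot: [3.07, 0.633, 0.01]
force: [0.5, -0.0, -0.1]
finger_gap: 0.0852
grip_force: 0.0
```

```bash
python3 go.py .523 .081 .18 .148
```

```text
cm [ 21.3  -35.5    0.67] deg [ 0.42 -0.33 14.8 ]
```

Call:
send_rows:
  deltas: "1 -1.7 0 0 0 1 8.5; 3.4 -5.7 0.1 0 0 2.5 8.5; 5.8 -9.7 0.2 0 0 4 8.5; 8.2 -13.7 0.3 0 0 6 8.5; 10.6 -17.7 0.4 0 0 7.5 8.5; 13 -21.7 0.5 0 0 9 8.5; 15.4 -25.7 0.5 0 0 11 8.5; 17.8 -29.7 0.5 0 0 13 8.5; 20.2 -33.7 0.5 0 0 14.5 8.5; 21.2 -35.4 0.5 0 0 14.8 8.5"

```text
time: 10.55
eef_pos: [0.5201, 0.0848, 0.1779]
tool_rot: [-3.132, -0.236, 0.001]
force: [0.3, -1.1, -0.0]
finger_gap: 0.0853
grip_force: 0.0
```

```bash
python3 - <<'E'
from fit import *
s=snap('scene','s9'); t=snap('top','t9'); print(ctrl.state()['eef_pos'])
RIM=np.vstack([rect(.114,.062,.078),rect(.106,.054,.078),rect(.094,.042,.05)])
for nm,ds in (('t',[t]),('s',[s]),('b',[t,s])):
  print(nm,[fit(ds,RIM,(.466,-.328,.405),dz,(.008,.008,.08)) for dz in(-.005,0,.005,.01,.02)])
t0,s0=[pickle.load(open(f'pics/{n}0.pkl','rb')) for n in('top','scene')]
c=[]
for d in(s,t):
    u,v=proj(d,[.467,-.327,.05]).astype(int); c.append(cv2.cvtColor(d['image'],cv2.COLOR_RGB2BGR)[v-40:v+40,u-40:u+40])
d=s;u,v=proj(d,[.523,.08,.1]).astype(int); c.append(cv2.cvtColor(d['image'],cv2.COLOR_RGB2BGR)[v-75:v+45,u-60:u+60])
cv2.imwrite('pics/c9.png',np.hstack([cv2.resize(x,(266,266),interpolation=cv2.INTER_CUBIC) for x in c]))
E
python3 go.py .523 .081 .18 .148
```

```text
[0.52018079 0.08371775 0.177828  ]
t [(array([ 0.4715, -0.325 ,  0.402 ]), np.float64(-128.1)), (array([ 0.4712, -0.3233,  0.4035]), np.float64(-125.2)), (array([ 0.4683, -0.3227,  0.4013]), np.float64(-124.0)), (array([ 0.468 , -0.3211,  0.4015]), np.float64(-124.5)), (array([ 0.4631, -0.3196,  0.4008]), np.float64(-118.6))]
s [(array([ 0.4656, -0.3279,  0.4173]), np.float64(-109.3)), (array([ 0.4615, -0.3203,  0.3972]), np.float64(-109.6)), (array([ 0.4729, -0.3371,  0.4106]), np.float64(-112.9)), (array([ 0.4695, -0.3287,  0.4219]), np.float64(-112.7)), (array([ 0.4582, -0.3158,  0.4047]), np.float64(-110.1))]
b [(array([ 0.4667, -0.327 ,  0.3993]), np.float64(-230.9)), (array([ 0.4622, -0.3225,  0.3943]), np.float64(-218.9)), (array([ 0.4632, -0.3249,  0.4044]), np.float64(-214.5)), (array([ 0.4681, -0.3212,  0.3987]), np.float64(-226.2)), (array([ 0.4631, -0.3192,  0.3994]), np.float64(-212.8))]
cm [ 0.24  0.31 -0.22] deg [-0.03  0.05  0.24]
```

View pics/c9.png

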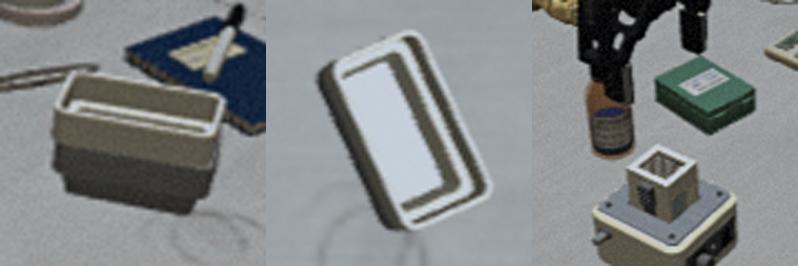

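The liner is nested and sits level in the reservoir. With the camera biases seen so far, the cassette is at about (0.5245, 0.083), yaw 0.145.

```bash
python3 - <<'E'
from fit import *
t,s=[pickle.load(open(f'pics/{n}0.pkl','rb')) for n in('top','scene')]
print('read', onz(t,202.7,217.6,.104),onz(s,247.6,227.9,.104),onz(t,206.6,220.6,.064))
for z in(.058,.061,.064): print(z,fit([t],rect(.1,.096,z),(.523,.08,.145)),fit([s],rect(.1,.096,z),(.523,.08,.145)))
E
python3 go.py .5245 .083 .105 .145
```

```text
read [0.52820377 0.08090959 0.104     ] [0.52341531 0.08414894 0.104     ] [0.52695281 0.07902431 0.064     ]
0.058 (array([0.5235, 0.0816, 0.1535]), np.float64(-122.7)) (array([0.5243, 0.0837, 0.1376]), np.float64(-124.3))
0.061 (array([0.523, 0.081, 0.153]), np.float64(-122.8)) (array([0.5215, 0.0861, 0.1443]), np.float64(-123.9))
0.064 (array([0.5226, 0.0806, 0.1464]), np.float64(-122.7)) (array([0.5188, 0.0882, 0.144 ]), np.float64(-123.4))
cm [0.42 0.14 7.28] deg [-0.03  0.05  0.41]
```

Call:
send_rows:
  deltas: "0.2 0.1 0.5 0 0 0.2 8.5; 0.4 0.15 2 0 0 0.3 8.5; 0.45 0.15 4 0 0 0.3 8.5; 0.45 0.15 6 0 0 0.3 8.5; 0.45 0.15 7.3 0 0 0.3 8.5; 0.45 0.15 8.3 0 0 0.3 8.5; 0.45 0.15 9.3 0 0 0.3 8.5; 0.45 0.15 9.9 0 0 0.3 8.5; 0.45 0.15 9.9 0 0 0.3 8.5; 0.45 0.15 9.9 0 0 0.3 8.5"

```text
time: 11.65
eef_pos: [0.5254, 0.0803, 0.0799]
tool_rot: [3.134, 0.224, 0.001]
force: [-0.5, 0.3, -0.6]
finger_gap: 0.085
grip_force: 0.0
```

```bash
python3 - <<'E'
from h import *
s=snap('scene','s10'); st=ctrl.state(); e=st['eef_pos'];print(e,st['force'])
u0,v0=proj(s,[.525,.083,.09]).astype(int)
g=cv2.cvtColor(s['image'],cv2.COLOR_RGB2GRAY)
yv=np.array([-np.sin(.147),np.cos(.147),0])
for k in(.0425,-.0425):
  for z in(.064,.08): print(k,z,proj(s,np.r_[e[:2],z]+k*yv)-[u0-40,v0-40])
for v in range(v0-40,v0+30): print(v-v0+40,''.join(' .:-=+*#%@'[::-1][min(9,int(x)//20)] for x in g[v,u0-40:u0+40]))
E
```

```text
[0.52551588 0.08040073 0.08009543] [ 0.08219529  0.19290384 -0.43463296]
0.0425 0.064 [28.43126089 62.45722882]
0.0425 0.08 [27.77788744 56.06473683]
-0.0425 0.064 [55.84197784 39.41519247]
-0.0425 0.08 [55.4999533  33.17755429]
0 ......:-=+++++++++++*%@%#%@%@@@@@@@@@@%%%%%@@@@@@@@@@@@@@@@@%%%@@@@@%+==========
1 ......--++++++++++++*##*++#%@@@@@@@@@@%%%%%@@@@@@@@@@@@@@@@@@%@@@@@@#+==========
2 ......-=+*++*+++++++**++++#%%@@@@@@@@@%%%%@@@@@@@@@@@@@@%@@@@@@@%*++===========+
3 .....:-=++***++++++++++++*%@%@@@@@@@@%%%%@@@@@@@@@@@@%@@@@@@@@@@*============+##
4 .... :-++*#%%#*++++++++*#%@@@@@@@@@@@%%%%@@@@@@@@@@@%@@@@@@@@@@@*==========++*%%
5 .....:-+*#%%%#+**++++*#%%@@@@@@@@@@@@%%%%@@@@@@@@@%#%@@@@@@@@@@%*========++*##*+
6 .....:=+#%%%#*++++*##%%@%%@@@@@@@@@@%%%%@@@@@@@@@@%*+#@@@@@@@@@@+======++*###+=+
7 ......-+#@@@#**+*##%%%%%%%@@@@@@@@@@@%%%@@@@@@@@@%#*+*@@@@@@@@@#+====+*####**+*#
8 ......-+#@@%##**#%%%%@@%@@@@@@@@@@@@%%%@@@@@@@@@@@##%%@@@@@@%@@+====*###*#######
9 ......:+#@@%%%##%%%%@@@@@@@@@@@@@@@%@@@@@@@@@@@@%%%%@@@%%@%+-+#+=+*##%%#*###%##%
10 ......:+#@@@%%%%%@%@@@@@@@@@@@@@@@@@%@
[... 4298 characters left out ...]
::-:-=-     -++++*%%%*-.....
62  ....... :=++++=-.       :--:::::::::::::::::::::::::::-=-     -++++*%%%%*-.... 
63 ..........-++++++=-.       :--:::::-:::::::::::::-::::-=-    .=*+++*%%%%%*-.... 
64 ..........-+**+++++=-.       :---::::::::::::::::::::-=:    .=++++*%%@@@%*-.....
65 ..........-++=+++++++=-.       :--:::::::::::::::-::-=:    :+++++##%@@@%%*=. ...
66 ......... :--::=**+++++=-.       :--::::::::==-:::--=     -++++*#%%@@@@%%#=.....
67 ...... ...:-::-+##+++++++=-.       :--:::::-*#=:::--     -+*++*#%%%@@@@%%#=.....
68 ....... .:::-=+#%#++++++++++-.       :---::-++-:---     -++++*#%%%%%@@@@%#=.....
69 ........:=+==***+++++++++++++=-.       :--::::::=-     -++++*%%%%%%@@@@@#*-. ...
```

Call:
send_rows:
  deltas: "0 -0.2 0.3 0 0 0 8.5; 0 -0.25 0.8 0 0 0 8.5; 0 -0.25 1.3 0 0 0 8.5; 0 -0.25 1.8 0 0 0 8.5; 0 -0.25 1.9 0 0 0 7.5; 0 -0.25 1.9 0 0 0 6.5; 0 -0.25 1.9 0 0 0 6; 0 -0.25 1.9 0 0 0 6; 0 -0.25 1.9 0 0 0 6"
  newtons: 20

```text
time: 12.6
eef_pos: [0.5248, 0.0828, 0.0608]
tool_rot: [3.134, 0.224, 0.001]
force: [-1.0, 0.3, -0.3]
finger_gap: 0.0601
grip_force: 0.0
```

Call:
send_rows:
  deltas: "0 0 0 0 0 0 5.6; 0 0 0 0 0 0 5.4; 0 0 0 0 0 0 5.2; 0 0 0 0 0 0 5.2; 0 0 0 0 0 0 5.2"

```text
time: 13.1
eef_pos: [0.5248, 0.0827, 0.0608]
tool_rot: [3.133, 0.224, 0.001]
force: [0.4, -1.4, 2.5]
finger_gap: 0.0522
grip_force: 1.8
```

Call:
send_rows:
  deltas: "0 0 0 0 0 0 4.8; 0 0 0 0 0 0 4.5; 0 0 0 0 0 0 4.2; 0 0 0 0 0 0 3.8; 0 0 0 0 0 0 3.8; 0 0 0 0 0 0 3.8"
  newtons: 35

```text
time: 13.7
eef_pos: [0.5251, 0.0822, 0.0613]
tool_rot: [3.132, 0.225, 0.002]
force: [-2.0, -4.0, 6.9]
finger_gap: 0.0416
grip_force: 35.1
```

Call:
send_rows:
  deltas: "0 0.05 0 0 0 0 3.8; 0 0.05 -0.2 0 0 0 3.8; 0 0.05 -0.4 0 0 0 3.8; 0 0.05 -0.6 0 0 0 3.8; 0 0.05 -0.8 0 0 0 3.8; 0 0.05 -1 0 0 0 3.8"

```text
time: 14.3
eef_pos: [0.5246, 0.0824, 0.0705]
tool_rot: [3.134, 0.224, -0.001]
force: [0.0, -0.5, -1.9]
finger_gap: 0.0417
grip_force: 35.6
```

Call:
send_rows:
  deltas: "0 0 -1 0 0 0 3.8; 0 0 -2 0 0 0 3.8; 0 0 -3.5 0 0 0 3.8; 0 0 -5 0 0 0 3.8; 0 0 -6.5 0 0 0 3.8; 0 0 -8 0 0 0 3.8; 0 0 -10 0 0 0 3.8; 0 0 -11.5 0 0 0 3.8; 0 0 -12 0 0 0 3.8; 0 0 -12 0 0 0 3.8"

```text
time: 15.3
eef_pos: [0.5251, 0.0824, 0.1918]
tool_rot: [-3.134, -0.224, -0.004]
force: [0.5, -0.2, -2.0]
finger_gap: 0.0417
grip_force: 35.8
```

```bash
python3 go.py .466 -.328 .19 .40
```

```text
cm [-11.7   39.78   0.15] deg [  0.02  -0.13 -14.73]
```

Call:
send_rows:
  deltas: "-0.2 0.6 0 0 0 0 3.8; -0.6 2 0 0 0 -0.5 3.8; -1.2 4 0 0 0 -1.5 3.8; -1.8 6.2 0 0 0 -2.5 3.8; -2.5 8.5 0 0 0 -3.5 3.8; -3.2 10.8 0 0 0 -4 3.8; -3.9 13.1 0 0 0 -5 3.8; -4.6 15.4 0 0 0 -6 3.8; -5.2 17.7 0 0 0 -6.5 3.8; -5.9 20 0 0 0 -7.4 3.8"

```text
time: 16.3
eef_pos: [0.4938, -0.1252, 0.1896]
tool_rot: [-3.112, -0.427, 0.003]
force: [-0.4, 0.1, -2.3]
finger_gap: 0.0412
grip_force: 35.8
```

```bash
python3 go.py .466 -.328 .19 .40
```

```text
cm [-8.14 18.79 -0.05] deg [-0.06  0.11 -7.31]
```

Call:
send_rows:
  deltas: "-0.9 2.2 0 0 0 -0.8 3.8; -1.8 4.4 0 0 0 -1.6 3.8; -2.8 6.7 0 0 0 -2.5 3.8; -3.8 9 0 0 0 -3.4 3.8; -4.8 11.3 0 0 0 -4.3 3.8; -5.8 13.6 0 0 0 -5.2 3.8; -6.7 15.8 0 0 0 -6 3.8; -7.5 17.4 0 0 0 -6.8 3.8; -8 18.3 0 0 0 -7.2 3.8; -8 18.4 0 0 0 -7.2 3.8"

```text
time: 17.3
eef_pos: [0.4663, -0.3235, 0.1897]
tool_rot: [-3.079, -0.618, 0.002]
force: [-0.1, 0.3, -3.1]
finger_gap: 0.0416
grip_force: 35.8
```

```bash
python3 go.py .466 -.328 .165 .40
```

```text
cm [-0.2   0.4   2.47] deg [-0.08  0.06 -0.24]
```

Call:
send_rows:
  deltas: "-0.1 0.2 0.5 0 0 0 3.8; -0.2 0.4 1.2 0 0 0 3.8; -0.2 0.4 1.9 0 0 0 3.8; -0.2 0.4 2.3 0 0 0 3.8; -0.2 0.4 2.4 0 0 0 3.8; -0.2 0.4 2.4 0 0 0 3.8; -0.2 0.4 2.4 0 0 0 3.8; -0.2 0.4 2.4 0 0 0 3.8; -0.2 0.4 2.4 0 0 0 3.8; -0.2 0.4 2.4 0 0 0 3.8"

```text
time: 18.3
eef_pos: [0.4669, -0.3273, 0.1668]
tool_rot: [3.079, 0.62, 0.0]
force: [-0.2, -0.7, -1.8]
finger_gap: 0.0416
grip_force: 35.9
```

```bash
python3 - <<'E'
from h import *
s=snap('scene','s20'); st=ctrl.state(); e=st['eef_pos']; print(e,st['force'],st['finger_gap'],st['grip_force'],abs(st['dq']).max(),st['tool_rot'])
g=cv2.cvtColor(s['image'],cv2.COLOR_RGB2GRAY); u0,v0=proj(s,[.466,-.328,.11]).astype(int)
yaw=.4;c,k=np.cos(yaw),np.sin(yaw); Rz=np.array([[c,-k],[k,c]])
for L,W,z in((.114,.062,.078),(.046,.042,.112),(.046,.042,.208)):
  print(z,[tuple((proj(s,np.r_[Rz@[a*L/2,b*W/2]+[.466,-.328],z])-[u0-35,v0-35]).round(1)) for a,b in((1,1),(1,-1),(-1,-1),(-1,1))])
for v in range(v0-35,v0+30): print(v-v0+35,''.join('@%#*+=-:. '[min(9,int(x)//20)] for x in g[v,u0-35:u0+35]))
E
```

```text
[ 0.46692385 -0.32724731  0.16675609] [ 0.01236285  0.27654777 -0.52453658] 0.04157484311992338 35.9053523093462 0.0012947765193687196 [3.07946095e+00 6.20480863e-01 2.33604760e-04]
0.078 [(np.float64(7.3), np.float64(49.3)), (np.float64(13.0), np.float64(37.0)), (np.float64(60.2), np.float64(44.9)), (np.float64(56.4), np.float64(58.0))]
0.112 [(np.float64(24.0), np.float64(37.2)), (np.float64(27.6), np.float64(28.9)), (np.float64(47.1), np.float64(32.0)), (np.float64(44.1), np.float64(40.5))]
0.208 [(np.float64(28.7), np.float64(-0.9)), (np.float64(32.3), np.float64(-8.5)), (np.float64(52.9), np.float64(-5.7)), (np.float64(49.9), np.float64(2.1))]
0 ........::::........:.....:=======+%@@@@@@@%+.   =-.......:..:..::....
1 .........:..::.........:..:=++++++*%@@@@@@%#:   :+-......:........:...
2 .........:..::::..........:=+++++*#%@@%%@@##+==-+*:...................
3 -:-:::......::.:-:..:...:.-++++++*#%@@%@@@##++*+**:....:..:...........
4 ==------:......::::-::....-++++++*#%@@%@@%##*+++*=:..:....:.:.........
5 -=-=---=--:....:..::::-::.-+++++++#%@@@@@@##++++*=:....:.::...:.......
6 ...
[... 3656 characters left out ...]
:..  ..:-=====-:    :-..-=*%#*++**
56 ...::.-+++++++++++++++++++++++++++++++==--::.  ..:-=:  .=-....-*#****#
57 ...:..=+++++++++++++++++++++++++++++++++++++=-=-:.     -+-.....:=*#++:
58 :.....-++++++++++++++++++++++++++++++++++++++++++==--=+++=:.......:...
59 ......:=+++++++++++++++++++++=+++++++++++++++++++++++++*+-...........:
60 .......=#**++++++++++++++++++++++++++++++++++++++++++++++-..........:.
61 .......=###***+++++++++++++++++++++++++++++++++++++++++++:.........:..
62 ......:+#*#**##*****++++++++++++++++++++++++++++++++++++=:......:.....
63 ......:+###**#**#********++*++++++++++++++++++++++++++*==:........:::.
64 ......:+#*#*##*##***#****#*#***+++++++++++++++++++++++++=:.......:....
```

```bash
python3 -c "from bench import ctrl; print(ctrl.finish_job())"
```

```text
the job is handed in; nothing more can be done
None
```

I handed the job in at about 18 s: the liner sits level in the reservoir and was let go, and the cassette was pinched free and is held upright and still about 3 cm above the liner's middle.

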